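# Dial the code and draw the bolt of a kit case

## Robot

A 6-joint arm with a two-finger parallel gripper is mounted at the origin on the work surface. World frame = base frame: x ahead of the robot, y to its left, z up, the work surface at z = 0. Lengths are in m, angles in rad, forces in N, time in s.
With the tool pointing down it reaches from about 0.325 to 0.9 m from the base axis. Payload 3.5 kg.
Tool frame: the origin (TCP) lies at the very end of the fingers, on their centre line; the grasp point (between the pads) lies 19 mm behind it (arm.pinch_z is the x of the grasp point in the tool frame, in m); x points along the fingers, y is the direction in which the jaws open and shut, and the axes are right-handed (so a half turn about x gives the same grasp; the last joint's range is limited). The gripper opens to 85 mm and grips with 20 to 120 N. Pads are 22 mm wide; open, the fingers measure 114 mm over their backs; the gripper's body (76 mm by 85 mm) begins 54 mm behind the grasp point. The pads swing forward as they close: fully open they stand 13 mm farther back than shut.
Start: joints at [1.151, 0.276, -0.026, 1.268, 0, 1.467], TCP at [0.195, 0.594, 0.231] pointing down, gripper open.
Joint ranges: [-3.12, 3.12], [-0.85, 1.88], [-1.08, 1.24], [-1.95, 2.15], [-1.57, 1.53], [-3.14, 3.14]. Speed limits (rad/s): [2.57, 2.57, 3.14, 3.14, 3.14, 3.14].

## Interface

Orientations are given as a unit quaternion [x, y, z, w].
In Python, from cell import get_state, vision, arm gives the robot as it stands.
- The arm moves only by the shell command python3 -m handwheel 'ROWS' [FORCE]. ROWS is JSON, one flat list of numbers, 7 for each row, row after row: the finger opening in mm, from 0 to 85.4, then the shift along the tool's x, y, z in mm, then the turn, a rotation vector about the tool's x, y, z in degrees. A call has 1 to 12 rows; each row shifts and turns the pose as measured when the row begins, along the tool's axes as they then stand; what a row does not reach is not made up. A row lasts 1/10 s, in which the tool goes at most 50 mm and 8.59 degrees, less where a joint would pass 70% of its speed; a pose out of reach is approached as far as the arm can. A call with a gripper value outside its range is refused whole. The fingers move at their own pace and stop on an object; FORCE is the grip in N (left out, the last holds). Time passes only in rows, so rows that do not move let the fingers close. It gives the time, the measured TCP pose, the force and the opening at its end, in the units of the state.
- get_state(): the state, without advancing time (a new reading comes with each control period).
- vision.grab_frame(name): name is "scene" or "top" or "wrist"; returns the picture (384x512x3 uint8, red, green, blue); there is no depth.
- vision.camera_info(name): a dict with "mtx" (3x3 intrinsics, pixels), "distortion" ([k1, k2, p1, p2, k3] as OpenCV has them; the pictures are not rectified), "rvec" (rotation vector, rad) and "tvec" (3), from world to camera coordinates, as OpenCV has them; the wrist camera has in their place "hand_eye" (4x4, takes a point from camera to tool coordinates, whose origin is the TCP and whose axes are the tool frame's). Camera axes: x right, y down, z forward; pixel columns grow to the right and rows downward; lengths in m; the calibration is good to about 2 mm. A picture is of the moment at which its call begins: read the wrist's pose just before it. camera_info takes no time and is no camera call.
- arm.finish_job(): hands the job in, once; it reports no verdict.
The state is a dict: "t": time; "q": joint angles; "qvel": joint speeds; "tau": joint torques, N m; "eef_pos": TCP position; "eef_rot": TCP orientation; "wrist_force": force on the tool from outside, world axes, zero at the start; "ft_torque": the same for the moment, N m; "finger_gap": finger opening in m.
Only numpy, scipy, OpenCV 4.12 (cv2) and the standard library are available. Lean on these libraries where they do the work, as an engineer would, in place of code of your own. Each camera call takes 0.05 s, during which the arm holds its last target.

## Task

Unlock the robotics kit case, whose code is 4-2-3 read from left to right as seen from the robot. The middle code wheel already shows its two dots, so leave it as it is: roll first the left wheel until its four dots face squarely up, then the right wheel until its three do, without shifting the wheels you are not working on; only when the whole code shows, slide the steel bolt on the front of the case's top fully to the right, let go, and leave the things lying about where they are.

Things in the scene. Friction and masses are not known exactly. Their poses are not given: they have to be found in the camera images.
- case_deck (a point): Centre of the flat top of the locked kit case: a fixed grey and white box 256 mm (x, its depth) by 426 mm (y, its width) by 90 mm tall, standing on the bench. The point lies on the top surface. Axes: x from its front, which faces the robot, to its back; y to its left as seen from the robot; z up. The case may stand turned by up to 0.3 rad.
- left_hub (a point): Centre of the left code wheel (at +y of the case). The three wheels are equal plain metal discs, 84 mm in diameter and 26 mm wide, standing upright in slots of the case's top, on one common axis along the case's y that lies 4 mm above the top and 30 mm behind the case's centre (+x); wheel centres are 76 mm apart, with open space between. The upper half of each stands free, so it can be pinched across its two flat sides, or rolled by its rim. Its frame turns with the wheel.
- middle_hub (a point): Centre of the middle code wheel, see left_hub.
- right_hub (a point): Centre of the right code wheel (at -y of the case), see left_hub.
- left_one (a point): Point on the rim of the left wheel, in the middle of its single-dot mark; turns with the wheel, 42 mm from its centre. Along the rim are six marks of 1 to 6 dark dots, as on a die, 60 degrees apart, parted by thin dark lines.
- middle_one (a point): The same point on the middle wheel.
- right_one (a point): The same point on the right wheel.
- left (a joint): Turn of the left wheel in rad: 0 when its 1 faces straight up, growing as the top of the wheel rolls away from the robot; number k faces up at (k-1) x 1.047, so 4 is at 3.142. Friction (about 0.1 N m) holds it wherever it is left; it has no clicks. Stops at -0.3 and 5.54. It starts between 1.1 and 2.25, so it is rolled away from the robot. The case limits how far it turns in one grasp, so it usually needs two or more.
- middle (a joint): The same for the middle wheel; it starts with its 2 up (1.047, within 0.03) and stays there.
- right (a joint): The same for the right wheel; 3 is at 2.094; it starts between 2.98 and 4.1, so it is rolled towards the robot.
- bolt (a joint): Travel of the bolt in m: 0 locked, 0.05 fully drawn to the right (towards the case's -y), against its stop. About 3 N of friction; starts between 0 and 0.006.
- bolt_fin (a point): Centre of the bolt's upright grip fin, half-way up: a steel block 30 mm (x) by 20 mm (y) by 32 mm tall, its top 42 mm above the top of the case, on a flat 190 mm bar near the case's front edge (80 mm in front of its centre). The fin can be pinched from above across its 20 mm, or pushed. Its axes are the case's.
- beam: Loose aluminium beam with holes, 140 by 18 by 10 mm, lying on the case behind the wheels, along the case's y; not needed, leave alone.
- gearmotor: Loose yellow gear motor, 72 by 24 by 20 mm, on the left end of the case; leave alone.
- tyre: Loose black model wheel, 60 mm in diameter, 22 mm high, on the right end of the case; leave alone.
- battery_box: Loose battery box, 110 by 65 by 25 mm, on the bench right of the case; leave alone.
- tape_roll: Loose tape roll, 90 mm in diameter, on the bench left of the case; leave alone.
- mug: White mug, 95 mm tall, on the bench right of the case; leave alone.
- meter: Loose orange meter, 140 by 75 by 30 mm, on the bench left of the case; leave alone.

How it is judged:
By the outcome, as a careful person would: the job done as asked, in the order asked, and still so for the second after the job is handed in, with the robot touching nothing.
It also fails if it takes over 72 s, if anything falls off the work surface, if the arm or the gripper's body presses on something with over 40 N, if the wrist force passes 120 N, or if a joint passes its speed limit or range.

## Working session

There is one attempt and no reset: what is moved stays moved. The work goes in short steps, Python scripts to look and compute and a shell command to move; the robot and the scene stay as the last step left them, time stands still between calls to the robot, and variables do not carry over. Pictures are saved under pics/ and viewed, and the job is handed in when it is done.

```bash
ls; mkdir -p pics; python3 - <<'E'
from cell import get_state, vision, arm
import cv2,numpy as np
print(get_state())
for n in ["scene","top","wrist"]:
    im=vision.grab_frame(n); cv2.imwrite(f"pics/{n}0.png",im[:,:,::-1])
    print(n,vision.camera_info(n))
print(arm.pinch_z)
E
```

```text
pics
{'t': 0.0, 'q': array([ 1.15061765e+00,  2.77143518e-01, -2.79212311e-02,  1.26802857e+00,
        5.44592965e-06,  1.46742233e+00]), 'qvel': array([-0.00083671, -0.00218049,  0.00038522,  0.00110551,  0.00123026,
       -0.00097631]), 'tau': array([ 1.14481714e-03, -4.45508087e+01,  2.95201725e+01,  1.62519864e-02,
       -5.92133233e-05,  1.92350839e-06]), 'eef_pos': array([0.19436823, 0.59315741, 0.23013419]), 'eef_rot': array([ 0.11075554,  0.69846577, -0.11232343,  0.69804171]), 'wrist_force': array([ 0.51023459,  0.13712536, -0.47382244]), 'ft_torque': array([ 0.01513383, -0.00676369, -0.00297589]), 'finger_gap': 0.08576191319272386}
scene {'mtx': array([[385.48100697,   0.        , 255.40356868],
       [  0.        , 385.48100697, 195.45861985],
       [  0.        ,   0.        ,   1.        ]]), 'distortion': array([0.0094129, 0.       , 0.       , 0.       , 0.       ]), 'rvec': array([ 0.9522732 ,  2.69675477, -0.74465938]), 'tvec': array([ 0.4540382 , -0.2540663 ,  1.32200169])}
top {'mtx': array([[360.0593911 ,   0.        , 257.60047952],
       [  0.        , 360
[... 194 characters left out ...]
 -2.12938937,  0.17276478]), 'tvec': array([0.0255098 , 0.60508101, 1.11596368])}
wrist {'mtx': array([[308.93958703,   0.        , 252.11194907],
       [  0.        , 308.93958703, 188.55700604],
       [  0.        ,   0.        ,   1.        ]]), 'distortion': array([-0.02874351,  0.        ,  0.        ,  0.        ,  0.        ]), 'hand_eye': array([[-7.78908224e-04, -3.10402195e-01,  9.50605003e-01,
        -1.42084177e-01],
       [ 9.99999621e-01,  1.28383260e-04,  8.61302404e-04,
        -6.77650920e-04],
       [-3.89391926e-04,  9.50605313e-01,  3.10401977e-01,
        -7.91356351e-02],
       [ 0.00000000e+00,  0.00000000e+00,  0.00000000e+00,
         1.00000000e+00]])}
-0.0187
```

View pics/scene0.png

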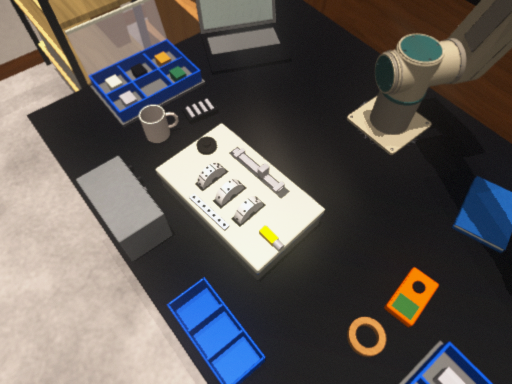

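View pics/top0.png

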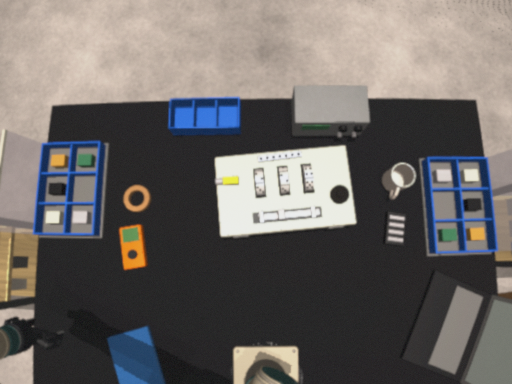

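View pics/wrist0.png

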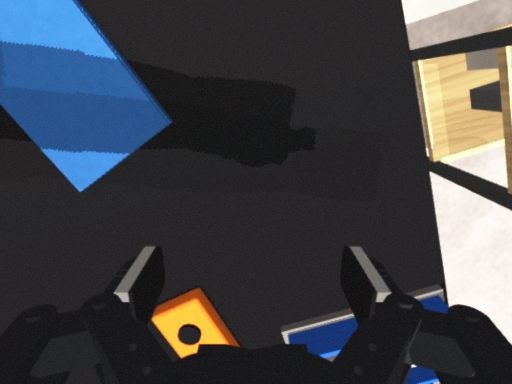

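The top view shows the case at about (285,192), with the wheels at (260,182), (284,180) and (308,178) and the bolt fin near (288,214). In the scene view the wheels are at (210,175), (230,190) and (248,209). I'll enlarge both.

```bash
cat > h.py <<'E'
from cell import get_state, vision, arm
import cv2,numpy as np
from scipy.spatial.transform import Rotation as R
CI={n:vision.camera_info(n) for n in ["scene","top","wrist"]}
def ext(n,st=None):
    c=CI[n]
    if n!="wrist":
        return cv2.Rodrigues(c["rvec"])[0],c["tvec"]
    T=np.eye(4);T[:3,:3]=R.from_quat(st["eef_rot"]).as_matrix();T[:3,3]=st["eef_pos"]
    M=np.linalg.inv(T@c["hand_eye"]);return M[:3,:3],M[:3,3]
def proj(n,P,st=None):
    r,t=ext(n,st);c=CI[n]
    return cv2.projectPoints(np.array(P,float).reshape(-1,3),cv2.Rodrigues(r)[0],t,c["mtx"],c["distortion"])[0].reshape(-1,2)
def ray(n,p,st=None):
    r,t=ext(n,st);c=CI[n]
    u=cv2.undistortPoints(np.array(p,float).reshape(-1,1,2),c["mtx"],c["distortion"]).reshape(-1,2)
    d=np.c_[u,np.ones(len(u))]@r; return -r.T@t,d
def atz(n,p,z,st=None):
    o,d=ray(n,p,st); return o+d*((z-o[2])/d[:,2])[:,None]
def tri(obs):
    # obs: list of (name,pix,st) of one point
    A=np.zeros((3,3));b=np.zeros(3);L=[]
    for n,p,s in obs:
        o,d=ray(n,p,s);d=d[0]/np.linalg.norm(d[0]);M=np.eye(3)-np.outer(d,d);A+=M;b+=M@o;L.append((o,M))
    x=np.linalg.solve(A,b);return x,[np.linalg.norm(M@(x-o)) for o,M in L]
E
python3 - <<'E'
import cv2
a=cv2.imread("pics/top0.png")[135:250,205:365];cv2.imwrite("pics/tc.png",cv2.resize(a,None,fx=5,fy=5,interpolation=2))
a=cv2.imread("pics/scene0.png")[115:280,145:335];cv2.imwrite("pics/sc.png",cv2.resize(a,None,fx=4,fy=3.6,interpolation=2))
E
```

```text
(no output)
```

View pics/tc.png

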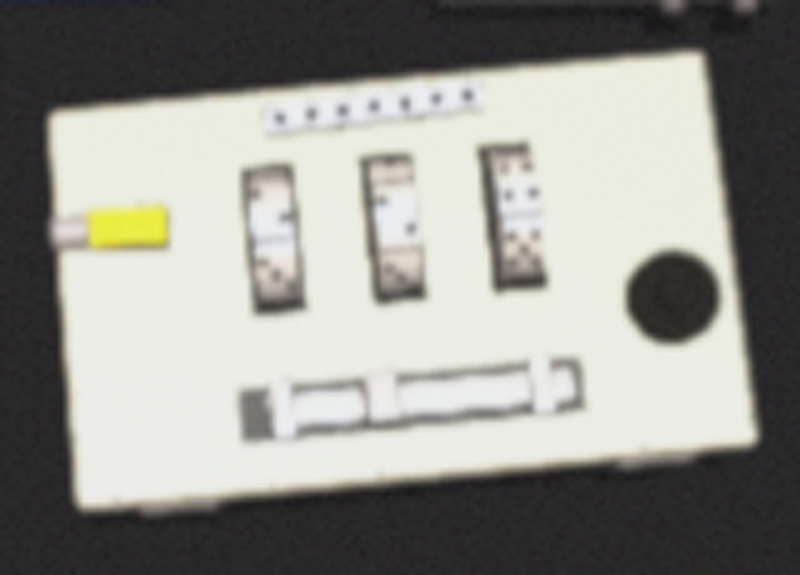

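View pics/sc.png

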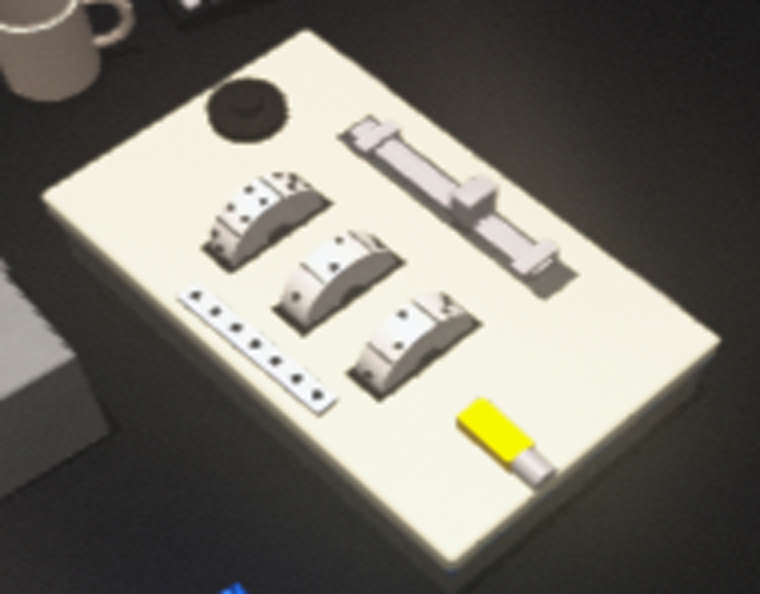

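Top crop: case corners at (48,110), (705,52), (760,445) and (78,512). Scene crop: corners at (308,30), (42,196), (452,562) and (720,342). The left wheel is between 2 and 3, the middle wheel shows 2, and the right wheel is near 4. I'll fit the case pose from both views.

```bash
python3 - <<'E'
from h import *
from scipy.optimize import least_squares
f=lambda p,ox,oy,sx,sy:np.array([[ (x+.5)/sx-.5+ox,(y+.5)/sy-.5+oy] for x,y in p])
T=f([(48,110),(705,52),(760,445),(78,512)],205,135,5,5)
S=f([(452,562),(42,196),(308,30),(720,342)],145,115,4,3.6)
L=np.array([[.128,.213],[.128,-.213],[-.128,-.213],[-.128,.213]])
for i in range(4): print(tri([("top",T[i],None),("scene",S[i],None)]))
def P(v): 
    c,s=np.cos(v[2]),np.sin(v[2]); return np.c_[L@np.array([[c,s],[-s,c]])+v[:2],np.full(4,v[3])]
for use in ["ts","t","s"]:
    r=lambda v:np.r_[((proj("top",P(v))-T).ravel() if "t" in use else []),((proj("scene",P(v))-S).ravel() if "s" in use else []),(v[3]-.09)*100]
    q=least_squares(r,[.55,-.05,0,.09]);print(use,q.x,np.abs(q.fun).max(),q.fun.round(1))
E
```

```text
(array([0.70671608, 0.15867979, 0.08798429]), [np.float64(0.00018299122799706315), np.float64(0.00018299122799704873)])
(array([ 0.74239642, -0.2676604 ,  0.08086697]), [np.float64(0.0010355008666617926), np.float64(0.0010355008666619544)])
(array([ 0.48669786, -0.29047764,  0.07816591]), [np.float64(0.0003878340313022679), np.float64(0.0003878340313023601)])
(array([0.45056967, 0.13658909, 0.07725547]), [np.float64(0.0016133376395960658), np.float64(0.0016133376395959503)])
ts [ 0.59695092 -0.06514149  0.08377481  0.08229857] 0.7701430230488998 [ 0.5  0.4 -0.4  0.1 -0.5 -0.2  0.3 -0.7 -0.2  0.5 -0.3 -0.2  0.1 -0.4
  0.6 -0.6 -0.8]
t [ 0.59527773 -0.0647602   0.08433227  0.09036457] 0.31666000449317266 [ 0.1  0.3  0.  -0.1  0.1  0.1 -0.1 -0.3  0. ]
s [ 0.59665498 -0.06583943  0.08360358  0.08044954] 0.955046174807185 [-0.3  0.5 -0.2 -0.   0.1 -0.2  0.4 -0.5 -1. ]
```

```bash
cat >> h.py <<'E'
CASE=np.array([.5958,-.065,.09]);YAW=.0841
def cs(p): # case local -> world
    return CASE+R.from_euler('z',YAW).apply(p)
def toolR(flip=0,tilt=0):
    # x down, y along +case y (flip=0) ; tilt>0: body leans away from robot (tool top towards +x), rad
    X=np.array([0,0,-1.]);Y=np.array([0,1.,0]) if not flip else np.array([0,-1.,0])
    M=np.c_[X,Y,np.cross(X,Y)]
    return R.from_euler('z',YAW)*R.from_euler('y',tilt)*R.from_matrix(M)
def delta(p,Rt,st=None):
    st=st or get_state();R0=R.from_quat(st["eef_rot"])
    return R0.inv().apply(p-st["eef_pos"])*1000,np.degrees((R0.inv()*Rt).as_rotvec())
E
python3 - <<'E'
from h import *
print([x for x in dir(arm) if x[0]!='_'])
st=get_state();print(R.from_quat(st["eef_rot"]).as_matrix().round(2))
for f in (0,1): print(delta(cs([.03,.03,.16]),toolR(f)))
E
ls -la; python3 -m handwheel --help | head -20
```

```text
['IKError', 'finish_job', 'pinch_z']
[[-0.    0.31  0.95]
 [-0.    0.95 -0.31]
 [-1.   -0.   -0.  ]]
(array([ -18.89270791, -461.23823096,  602.39061808]), array([-22.97040577,  -0.03123393,   0.09741874]))
(array([ -18.89270791, -461.23823096,  602.39061808]), array([1.57029533e+02, 1.35314228e-01, 4.33837966e-02]))
total 16
drwxr-xr-x  3 agent agent 4096 Dec  5 23:54 .
drwxr-xr-x 23 root  root  4096 Dec  5 23:53 ..
-rw-r--r--  1 agent agent 1790 Dec  5 23:55 h.py
drwxr-xr-x  2 agent agent 4096 Dec  5 23:54 picsinvalid input: not JSON, or not a number
```

```bash
python3 -m handwheel '[60,-1,-27,35,0,0,0, 60,-1,-27,35,0,0,0, 60,-1,-27,35,0,0,0, 60,-1,-27,35,0,0,0, 60,-1,-27,35,0,0,0, 60,-1,-27,35,0,0,0, 60,-1,-27,35,0,0,0, 60,-1,-27,35,0,0,0, 60,-1,-27,35,0,0,0, 60,-1,-27,35,0,0,0, 60,-1,-27,35,0,0,0, 60,-1,-27,35,0,0,0]' 40; python3 - <<'E'
from h import *
print(delta(cs([.03,.03,.16]),toolR(0)),get_state()["q"])
E
```

```text
t: 1.35
eef_pos: [0.4998, 0.1429, 0.2389]
eef_rot: [0.106, 0.7, -0.108, 0.698]
wrist_force: [-0.2, 0.1, 0.4]
finger_gap: 0.0597
(array([ -11.11516487, -130.34468361,  170.41049585]), array([-22.3005983 ,  -0.16563143,   0.15003228])) [ 0.15509972  0.08837397 -0.23804122  1.24783604 -0.00175676  0.46022211]
```

```bash
python3 -m handwheel '[60,-2,-26,34,0,0,0, 60,-2,-26,34,0,0,0, 60,-2,-26,34,0,0,0, 60,-2,-26,34,0,0,0, 60,-2,-26,34,0,0,0, 60,0,0,0,-7.5,0,0, 60,0,0,0,-7.5,0,0, 60,0,0,0,-7.5,0,0, 60,0,0,0,0,0,0, 60,0,0,0,0,0,0]' 40; python3 - <<'E'
from h import *
st=get_state();im=vision.grab_frame("wrist");cv2.imwrite("pics/w1.png",cv2.resize(im[:,:,::-1],None,fx=1.5,fy=1.5,interpolation=2))
import pickle;pickle.dump((st,im),open("w1.pkl","wb"))
print(delta(cs([.03,.03,.16]),toolR(0)),get_state()["q"])
E
```

```text
t: 2.35
eef_pos: [0.6283, -0.0484, 0.2442]
eef_rot: [-0.032, 0.709, 0.031, 0.704]
wrist_force: [0.7, -0.1, 1.4]
finger_gap: 0.0601
(array([-5.77855238, 16.07573162, -3.70371008]), array([ 0.27282641, -0.45442487,  0.08705649])) [-0.17760363  0.284663    0.01170714  1.30510013 -0.00353696 -0.26645253]
```

View pics/w1.png

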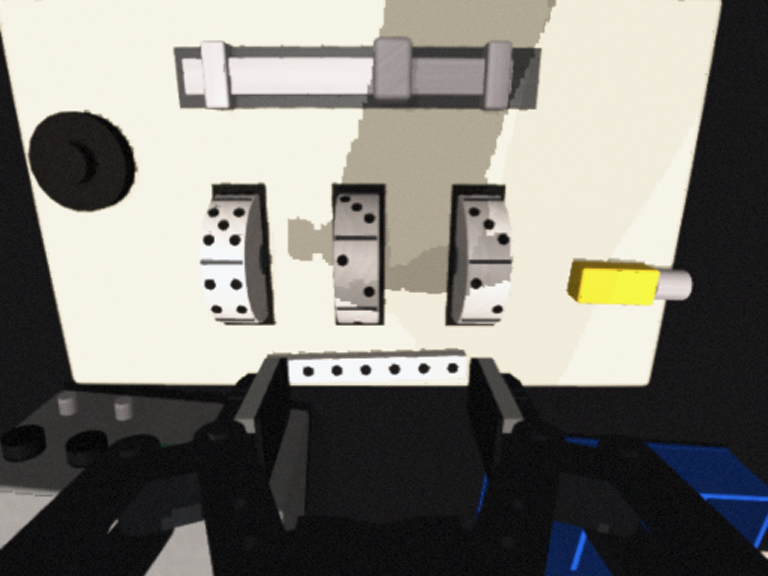

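The wrist view shows all three wheels. The right one is at (230,260) with its 4|5 line at y≈262. The middle one is at (358,255) with its 2|3 line at y≈238. The left one is at (482,262) with its 2|3 line at y≈262. Case back corners are at (75,384) and (650,387), and the fin is at (392,68). I'll overlay my model.

```bash
cat >> h.py <<'E'
def overlay(im,st,th,out,n="wrist",s=1.5,bolt=0.0):
    o=cv2.resize(np.ascontiguousarray(im[:,:,::-1]),None,fx=s,fy=s,interpolation=2)
    def L(P,c):
        q=((proj(n,[cs(p) for p in P],st)+.5)*s-.5)
        cv2.polylines(o,[np.round(q*8).astype(int)],False,c,1,cv2.LINE_AA,3)
    L([[.128,.213,0],[.128,-.213,0],[-.128,-.213,0],[-.128,.213,0],[.128,.213,0]],(0,0,255))
    for i,y in enumerate([.076,0,-.076]):
        for e in (-.013,.013):
            a=np.linspace(-1.47,1.47,30);L([[.03+.042*np.sin(t),y+e,.004+.042*np.cos(t)] for t in a],(0,160,0))
        for k in range(6):
            ph=(th[i]-(k+.5)*np.pi/3+np.pi)%(2*np.pi)-np.pi
            if abs(ph)<1.45: L([[.03+.042*np.sin(ph),y+e,.004+.042*np.cos(ph)] for e in(-.013,.013)],(255,0,255))
    y=-bolt
    L([[-.08+a*.015,y+b*.01,.042] for a,b in((1,1),(1,-1),(-1,-1),(-1,1),(1,1))],(255,100,0))
    cv2.imwrite(out,o)
E
python3 - <<'E'
from h import *
import pickle
st,im=pickle.load(open("w1.pkl","rb"))
overlay(im,st,[1.5,1.047,3.6],"pics/w1o.png")
# heights: line points wrist vs case corners
s=1.5
for p in [(650,387),(75,384)]: print(atz("wrist",[(p[0]/s-.17,p[1]/s-.17)],.09,st))
print(cs([.128,.213,0]),cs([.128,-.213,0]))
E
```

```text
[[0.70641771 0.15760313 0.09      ]]
[[ 0.74175329 -0.26267285  0.09      ]]
[0.70545542 0.1579993  0.09      ] [ 0.7412398  -0.26649507  0.09      ]
```

View pics/w1o.png

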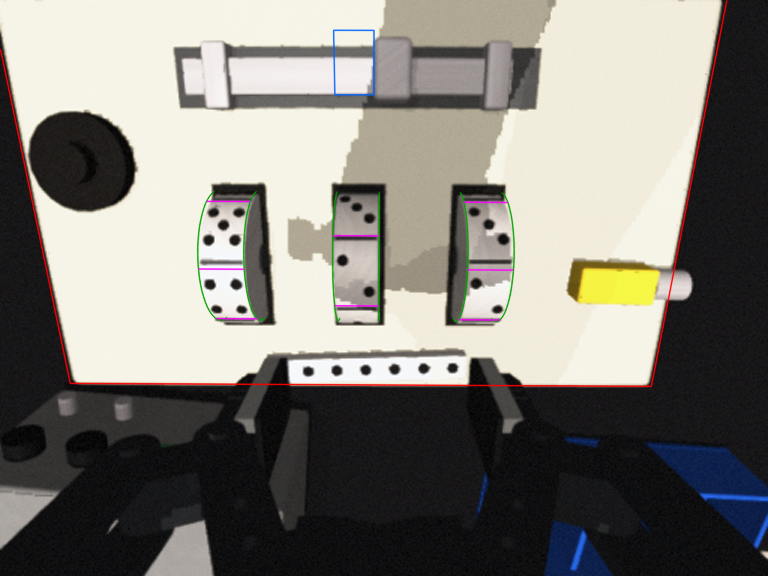

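The model fits within about 2 mm. Next: the wheel angles from the dividing lines, and the first grasp's standoff.

```bash
cat >> h.py <<'E'
from scipy.optimize import brentq
HY={'L':.076,'M':0.,'R':-.076}
def line_angle(w,k,v,st,s=1.5,n="wrist"):
    # wheel angle from row v (in s-scaled picture) of the line after mark k (k|k+1)
    def f(ph): return (proj(n,[cs([.03+.042*np.sin(ph),HY[w],.004+.042*np.cos(ph)])],st)[0,1]+.5)*s-.5-v
    return brentq(f,-1.0,1.0)+(k-.5)*np.pi/3
def grasp(w,tilt,d,flip=0):
    t=np.radians(tilt);h=np.array([.03,HY[w],.004])
    return cs(h+d*np.array([np.sin(t),0,np.cos(t)])),toolR(flip,t)
def sh(p,Rt):
    a,b=delta(p,Rt);print("shift",a.round(1),"rot",b.round(1))
E
python3 - <<'E'
from h import *
import pickle
st,im=pickle.load(open("w1.pkl","rb"))
print(line_angle('L',2,262.5,st),line_angle('M',2,238,st),line_angle('R',4,262.5,st))
o=cv2.imread("pics/w1.png")
# fin measurement
print("fin top at z .132 from wrist",[ (R.from_euler('z',-YAW).apply(atz("wrist",[(u/1.5-.17,v/1.5-.17)],.132,st)[0]-CASE)).round(4) for u,v in [(374,95),(411,97),(374,40),(411,40)]])
for w in 'LMR': print(w,cs([.03,HY[w],.004]))
sh(*grasp('L',-27,.09))
E
```

```text
1.4052228065649655 1.084679563452383 3.5165158556067073
fin top at z .132 from wrist [array([-0.0647,  0.0103,  0.042 ]), array([-0.0638,  0.0293,  0.042 ]), array([-0.0904,  0.0103,  0.042 ]), array([-0.0905,  0.0287,  0.042 ])]
L [0.6193099  0.01325142 0.094     ]
M [ 0.62569397 -0.06247997  0.094     ]
R [ 0.63207804 -0.13821136  0.094     ]
shift [ 70.3  62.4 -43.7] rot [  0.3 -27.5   0. ]
```

```bash
python3 -m handwheel '[46,17,15,-11,0,0,0, 46,17,15,-11,0,0,0, 46,17,15,-11,0,0,0, 46,17,15,-11,0,0,0, 46,0,0,0,0,-7,0, 46,0,0,0,0,-7,0, 46,0,0,0,0,-7,0, 46,0,0,0,0,-7,0, 46,0,0,0,0,0,0, 46,0,0,0,0,0,0]' 40; python3 - <<'E'
from h import *
sh(*grasp('L',-27,.09));sh(*grasp('L',-27,.012));print(get_state()["q"].round(3))
E
```

```text
t: 3.4
eef_pos: [0.5735, 0.013, 0.1701]
eef_rot: [-0.018, 0.513, 0.033, 0.857]
wrist_force: [1.0, 0.3, 1.0]
finger_gap: 0.0456
shift [-1.3 -3.6  6.2] rot [-0.5  1.2  0.1]
shift [76.7 -3.5  4.6] rot [-0.5  1.2  0.1]
[-0.144 -0.058 -0.646  0.501  0.106 -0.193]
```

```bash
python3 -m handwheel '[44,6,-3.5,5,-0.5,1,0, 44,15,0,0,0,0,0, 44,15,0,0,0,0,0, 44,15,0,0,0,0,0, 44,15,0,0,0,0,0, 44,0,0,0,0,0,0, 44,0,0,0,0,0,0]' 40; python3 - <<'E'
from h import *
sh(*grasp('L',-27,.012))
st=get_state();im=vision.grab_frame("wrist");overlay(im,st,[1.4,1.047,3.5],"pics/w2.png")
E
```

```text
t: 4.1
eef_pos: [0.6309, 0.0099, 0.1189]
eef_rot: [-0.023, 0.516, 0.034, 0.855]
wrist_force: [-0.5, 0.0, 0.2]
finger_gap: 0.0441
shift [  4.8   4.3 -21.4] rot [0.1 0.8 0.3]
```

View pics/w2.png

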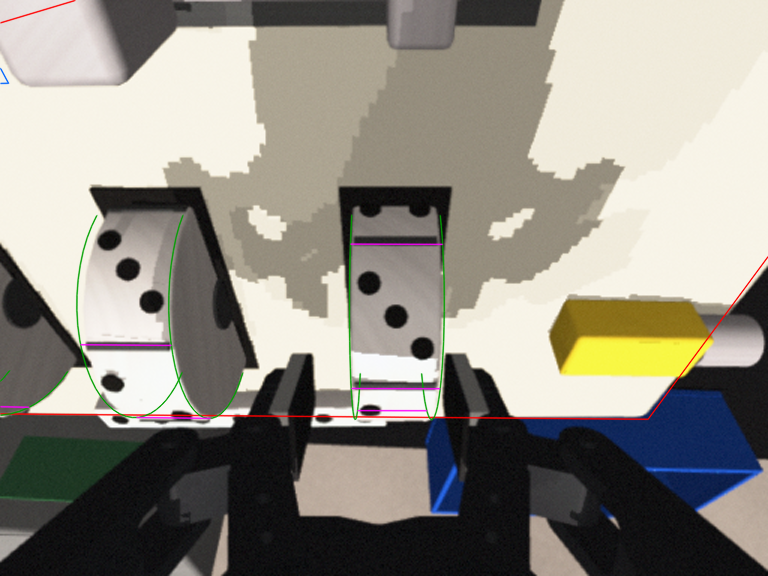

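The fingers straddle the left wheel with no contact, but they sit 21 mm too far along +z, so the motion drifts. I'll correct in small steps and check how the drift behaves.

```bash
python3 -m handwheel '[44,0,4,0,0,0,0, 44,0,0,-7,0,0,0, 44,0,0,-7,0,0,0, 44,0,0,0,0,0,0]' 40; python3 - <<'E'
from h import *
sh(*grasp('L',-27,.012))
E
```

```text
t: 4.55
eef_pos: [0.6183, 0.0131, 0.1141]
eef_rot: [-0.024, 0.515, 0.034, 0.856]
wrist_force: [0.0, -0.6, -0.2]
finger_gap: 0.0441
shift [ 6.3  0.1 -8.4] rot [0.1 0.9 0.3]
```

```bash
python3 -m handwheel '[44,3,0,-4,0,0,0, 44,3,0,-5,0,0,0, 44,0,0,0,0,0,0]' 40; python3 - <<'E'
from h import *
sh(*grasp('L',-27,.012))
E
```

```text
t: 4.85
eef_pos: [0.6118, 0.0125, 0.1042]
eef_rot: [-0.024, 0.515, 0.034, 0.856]
wrist_force: [0.5, 0.7, 0.5]
finger_gap: 0.0441
shift [0.5 0.1 2. ] rot [0.1 0.9 0.3]
```

```bash
python3 -m handwheel '[18,0,0,0,0,0,0, 18,0,0,0,0,0,0, 18,0,0,0,0,0,0, 18,0,0,0,0,0,0]' 40;  python3 -m handwheel '[18,0,0,1.3,0,6,0, 18,0,0,1.3,0,6,0, 18,0,0,1.3,0,6,0, 18,0,0,0,0,0,0]' 40; python3 - <<'E'
from h import *
st=get_state();print(st["wrist_force"],st["ft_torque"])
sh(*grasp('L',-9,.012))
E
```

```text
t: 5.25
eef_pos: [0.6113, 0.0131, 0.104]
eef_rot: [-0.023, 0.515, 0.035, 0.856]
wrist_force: [-0.8, 0.0, 1.5]
finger_gap: 0.0253
t: 5.65
eef_pos: [0.6126, 0.0132, 0.1052]
eef_rot: [-0.029, 0.647, 0.03, 0.761]
wrist_force: [-2.6, -0.4, 2.4]
finger_gap: 0.0254
[-2.5650722  -0.40946102  2.43283655] [0.19380857 0.60604992 0.04027136]
shift [ 0.1 -0.5  4.9] rot [0.  0.2 0.3]
```

```bash
python3 -m handwheel '[18,0,0,2.3,0,6,0, 18,0,0,2.3,0,6,0, 18,0,0,2.3,0,6,0, 18,0,0,2,0,6,0, 18,0,0,2,0,6,0, 18,0,0,2,0,6,0, 18,0,0,0,0,0,0]' 40; python3 - <<'E'
from h import *
st=get_state();print(st["wrist_force"],st["ft_torque"],st["q"].round(2))
sh(*grasp('L',27,.012))
E
```

```text
t: 6.35
eef_pos: [0.6191, 0.0138, 0.1074]
eef_rot: [-0.038, 0.858, 0.02, 0.513]
wrist_force: [-1.7, 0.6, 0.7]
finger_gap: 0.0251
[-1.74935206  0.62415119  0.73672499] [ 0.21125306  0.06797031 -0.14223534] [-0.05  0.7   0.26  1.62 -0.07 -0.12]
shift [-0.2 -0.5  6.2] rot [-0.  -1.3  0.3]
```

```bash
python3 -m handwheel '[44,0,0,0,0,0,0, 44,0,0,0,0,0,0, 44,0,0,0,0,0,0, 44,0,0,2,0,0,0]' 40;  python3 -m handwheel '[44,0,0,-1.3,0,-6,0, 44,0,0,-1.3,0,-6,0, 44,0,0,-1.3,0,-6,0, 44,0,0,-1.3,0,-6,0, 44,0,0,0,0,0,0]' 40; python3 - <<'E'
from h import *
st=get_state();print(st["wrist_force"],st["ft_torque"],st["q"].round(2))
sh(*grasp('L',3,.012))
E
```

```text
t: 6.75
eef_pos: [0.6222, 0.0133, 0.1039]
eef_rot: [-0.038, 0.856, 0.019, 0.515]
wrist_force: [0.5, 0.3, 0.5]
finger_gap: 0.044
t: 7.25
eef_pos: [0.6146, 0.0126, 0.1008]
eef_rot: [-0.033, 0.726, 0.027, 0.686]
wrist_force: [-0.5, -0.7, -0.3]
finger_gap: 0.0439
[-0.53599267 -0.74627015 -0.2888998 ] [ 0.00547176 -0.0113612   0.04089493] [-0.08  0.39 -0.16  1.08 -0.02 -0.16]
shift [-5.5  0.2  5. ] rot [ 0.1 -0.3  0.4]
```

```bash
python3 -m handwheel '[44,-5,0,3,0,0,0, 44,0,0,-1,0,-6,0, 44,-0.5,0,-1,0,-6,0, 44,-0.5,0,-1,0,-6,0, 44,-0.5,0,-1,0,-6,0, 44,0,0,-1,0,-5,0, 44,0,0,0,0,0,0, 44,0,0,0,0,0,0]' 40; python3 - <<'E'
from h import *
sh(*grasp('L',-26,.012))
st=get_state();im=vision.grab_frame("wrist");overlay(im,st,[1.4+.94,1.047,3.5],"pics/w3.png")
import pickle;pickle.dump((st,im),open("w3.pkl","wb"))
E
```

```text
t: 8.05
eef_pos: [0.6302, 0.0109, 0.1146]
eef_rot: [-0.026, 0.522, 0.034, 0.852]
wrist_force: [0.6, 0.1, 1.1]
finger_gap: 0.0438
shift [  1.4   3.3 -18.6] rot [0.3 1.  0.4]
```

View pics/w3.png

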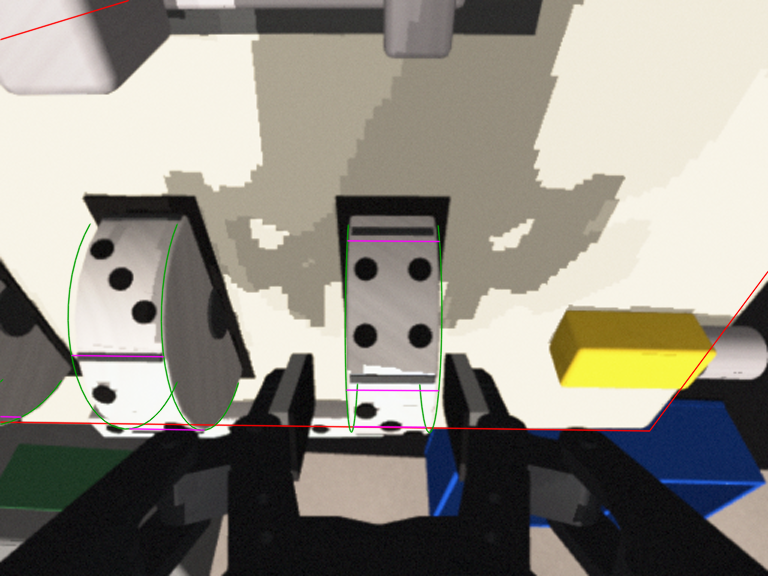

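Now the left wheel's 4 faces the camera: its 4|5 line is at y≈231 and its 3|4 line at y≈378. The middle wheel's 2|3 line is at y≈357, unchanged.

```bash
python3 - <<'E'
from h import *
import pickle
st,im=pickle.load(open("w3.pkl","rb"))
for k,v in((4,231),(3,378)):
  def f(ph): return (proj("wrist",[cs([.03+.042*np.sin(ph),HY['L'],.004+.042*np.cos(ph)])],st)[0,1]+.5)*1.5-.5-v
  print(brentq(f,-1.5,.7)+(k-.5)*np.pi/3)
def f(ph): return (proj("wrist",[cs([.03+.042*np.sin(ph),0,.004+.042*np.cos(ph)])],st)[0,1]+.5)*1.5-.5-357
print(brentq(f,-1.5,.7)+1.5*np.pi/3)
E
```

```text
2.2559878279793892
2.240064910990827
1.056648240613103
```

```bash
python3 -m handwheel '[44,0,3,0,0,0,0, 44,1,0,-6,0,0,0, 44,1,0,-6,0,0,0, 44,1,0,-6,0,0,0, 44,0,0,0,0,0,0]' 40; python3 - <<'E'
from h import *
sh(*grasp('L',-27,.012))
E
```

```text
t: 8.6
eef_pos: [0.6212, 0.0124, 0.1056]
eef_rot: [-0.026, 0.521, 0.034, 0.852]
wrist_force: [-0.7, 0.4, -0.7]
finger_gap: 0.044
shift [-2.5  1.  -6.8] rot [0.3 0.1 0.5]
```

```bash
python3 -m handwheel '[44,-1,1,-5,0,0,0, 44,0,0,-4,0,0,0, 18,0,0,0,0,0,0, 18,0,0,0,0,0,0, 18,0,0,0,0,0,0, 18,0,0,0,0,0,0]' 40; python3 - <<'E'
from h import *
sh(*grasp('L',-27,.012))
E
python3 -m handwheel '[18,0,0,1.6,0,6,0, 18,0,0,1.6,0,6,0, 18,0,0,2,0,6,0, 18,0,0,2,0,6,0, 18,0,0,2,0,6,0, 18,0,0,2,0,6,0, 18,0,0,2,0,6,0, 18,0,0,2,0,6,0, 18,0,0,0,0,0,0]' 40
python3 - <<'E'
from h import *
sh(*grasp('L',21,.012))
st=get_state();im=vision.grab_frame("wrist");overlay(im,st,[3.14,1.047,3.5],"pics/w4.png")
import pickle;pickle.dump((st,im),open("w4.pkl","wb"))
E
```

```text
t: 9.2
eef_pos: [0.6111, 0.013, 0.1019]
eef_rot: [-0.026, 0.521, 0.034, 0.852]
wrist_force: [0.0, -0.8, 0.2]
finger_gap: 0.0253
shift [-1.2 -0.5  3.7] rot [0.3 0.1 0.4]
t: 10.1
eef_pos: [0.618, 0.0136, 0.1065]
eef_rot: [-0.039, 0.836, 0.021, 0.547]
wrist_force: [-1.7, -1.3, -1.4]
finger_gap: 0.0258
shift [-1.1 -0.4  5.7] rot [ 0.1 -2.6  0.5]
```

View pics/w4.png

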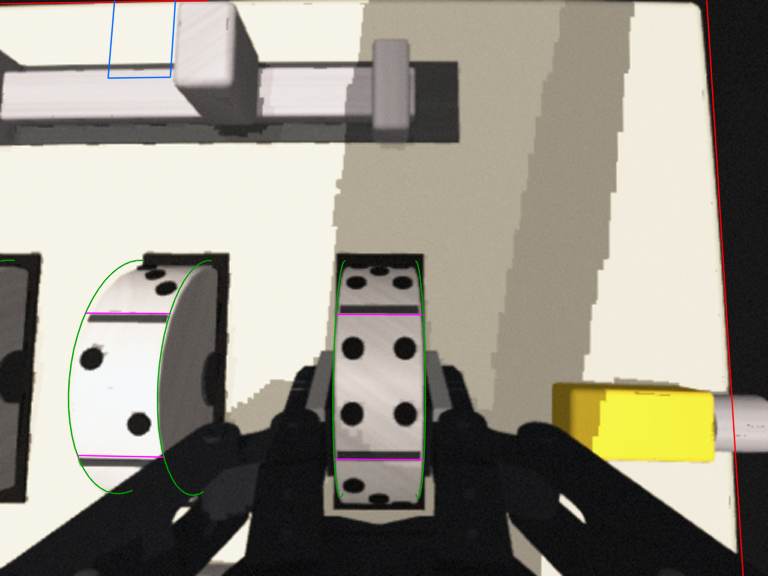

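The left wheel's 4 sits between lines at y≈308 and 455, slightly short of the model's 314 and 459. I'll nudge it about 3° further.

```bash
python3 -m handwheel '[18,0,0,1,0,4,0, 18,0,0,0,0,0,0, 18,0,0,0,0,0,0]' 40
python3 - <<'E'
from h import *
sh(*grasp('L',24,.012))
st=get_state();im=vision.grab_frame("wrist");overlay(im,st,[3.14,1.047,3.5],"pics/w5.png")
cv2.imwrite("pics/w5c.png",cv2.resize(cv2.imread("pics/w5.png")[230:530,50:450],None,fx=2,fy=2))
E
```

```text
t: 10.45
eef_pos: [0.6187, 0.0137, 0.1067]
eef_rot: [-0.039, 0.854, 0.02, 0.518]
wrist_force: [-1.9, -0.4, 2.7]
finger_gap: 0.0254
shift [-1.  -0.5  5.6] rot [ 0.  -3.6  0.4]
```

View pics/w5c.png

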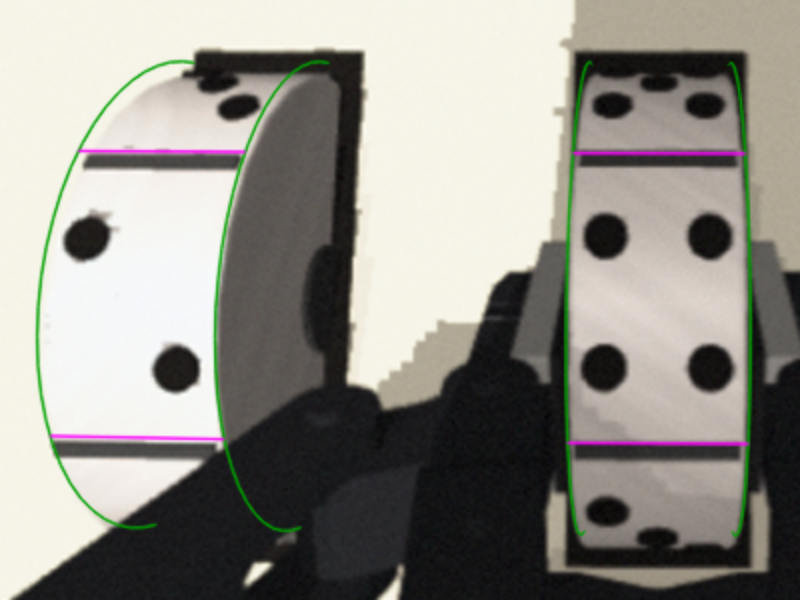

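After the nudge the left wheel's lines are about 3.5 px past the model and the middle's about 5 px, so both agree within about 0.012 rad and 4 faces up. Release and retract.

```bash
python3 -m handwheel '[44,0,0,0,0,0,0, 44,0,0,0,0,0,0, 44,0,0,0,0,0,0, 44,-12,0,0,0,0,0, 44,-20,0,0,0,0,0, 44,-20,0,0,0,0,0, 44,-20,0,0,0,0,0, 44,-20,0,0,0,0,0, 44,0,0,0,0,0,0]' 40
python3 - <<'E'
from h import *
sh(*grasp('L',24,.1)); sh(*grasp('R',27,.1))
st=get_state();im=vision.grab_frame("wrist");overlay(im,st,[3.14,1.047,3.5],"pics/w6.png")
E
```

```text
t: 11.4
eef_pos: [0.6639, 0.0178, 0.1941]
eef_rot: [-0.04, 0.852, 0.019, 0.521]
wrist_force: [-0.2, 0.9, -0.0]
finger_gap: 0.0444
shift [ 9.7 -0.7  0.3] rot [ 0.  -3.1  0.6]
shift [  11.1 -152.7    5.5] rot [ 0.  -0.1  0.6]
```

View pics/w6.png

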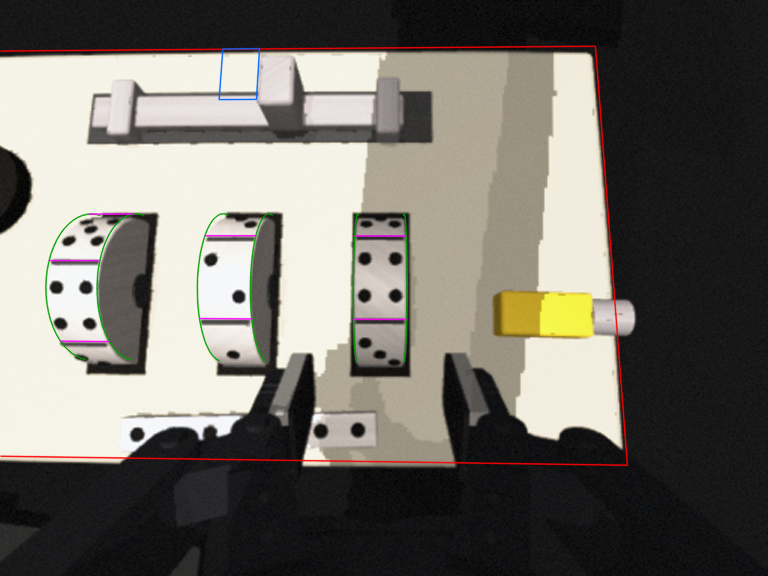

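Left (4) and middle (2) both line up with the model, and the right wheel matches about 3.5 rad. Moving over to the right wheel.

```bash
python3 -m handwheel '[44,0,-30,1,0,0,0, 44,0,-30,1,0,0,0, 44,0,-30,1,0,0,0, 44,0,-30,1,0,0,0, 44,0,-25,1,0,0,0, 44,0,0,0,0,0,0, 44,0,0,0,0,0,0]' 40
python3 - <<'E'
from h import *
sh(*grasp('R',27,.1)); sh(*grasp('R',27,.012))
E
```

```text
t: 12.15
eef_pos: [0.6769, -0.1293, 0.1853]
eef_rot: [-0.041, 0.855, 0.021, 0.517]
wrist_force: [-0.4, -0.1, -0.8]
finger_gap: 0.0438
shift [ 2.  -5.1  1. ] rot [ 0.2 -0.7  0.5]
shift [90.  -4.3  2.1] rot [ 0.2 -0.7  0.5]
```

```bash
python3 -m handwheel '[44,0,-4.5,2,0,0,0, 44,14,0,0,0,0,0, 44,14,0,0,0,0,0, 44,0,0,0,0,0,0]' 40
python3 - <<'E'
from h import *
sh(*grasp('R',27,.012))
E
```

```text
t: 12.55
eef_pos: [0.6653, -0.132, 0.1578]
eef_rot: [-0.042, 0.855, 0.023, 0.516]
wrist_force: [-0.1, -0.0, -0.0]
finger_gap: 0.044
shift [60.1 -2.8 -0.2] rot [ 0.5 -0.8  0.5]
```

```bash
python3 -m handwheel '[44,0,-3,0,0,0,0, 44,14,0,0,0,0,0, 44,14,0,0,0,0,0, 44,14,0,0,0,0,0, 44,9,0,0,0,0,0, 44,0,0,0,0,0,0]' 40
python3 - <<'E'
from h import *
sh(*grasp('R',27,.012))
E
```

```text
t: 13.15
eef_pos: [0.645, -0.1356, 0.1148]
eef_rot: [-0.045, 0.854, 0.023, 0.519]
wrist_force: [-0.3, -0.6, -0.1]
finger_gap: 0.0437
shift [12.5 -1.3 -2.2] rot [ 0.7 -0.5  0.8]
```

```bash
python3 -m handwheel '[44,6,-1,-1,0,0,0, 44,6,0,-1,0,0,0, 44,0,0,0,0,0,0, 18,0,0,0,0,0,0, 18,0,0,0,0,0,0, 18,0,0,0,0,0,0, 18,0,0,0,0,0,0]' 40
python3 - <<'E'
from h import *
sh(*grasp('R',27,.012))
E
python3 -m handwheel '[18,0,0,-1.3,0,-6,0, 18,0,0,-1.3,0,-6,0, 18,0,0,-1.3,0,-6,0, 18,0,0,0,0,0,0]' 40
python3 - <<'E'
from h import *
sh(*grasp('R',9,.012));print(get_state()['ft_torque'])
E
```

```text
t: 13.85
eef_pos: [0.6392, -0.1372, 0.1064]
eef_rot: [-0.044, 0.853, 0.023, 0.52]
wrist_force: [-0.4, 0.1, -0.7]
finger_gap: 0.0254
shift [ 2.3 -0.4 -0.8] rot [ 0.6 -0.2  0.7]
t: 14.25
eef_pos: [0.6354, -0.1374, 0.1064]
eef_rot: [-0.038, 0.759, 0.029, 0.65]
wrist_force: [0.4, -0.8, -4.7]
finger_gap: 0.0259
shift [ 0.8 -0.5 -1.4] rot [0.6 0.1 0.5]
[ 0.29720309 -0.65639997 -0.35990093]
```

Tracking well. Continue in this grasp to about -27°, watching the forces.

```bash
python3 -m handwheel '[18,0,0,-1.3,0,-6,0, 18,0,0,-1.3,0,-6,0, 18,0,0,-1.3,0,-6,0, 18,0,0,-1.5,0,-6,0, 18,0,0,-1.5,0,-6,0, 18,0,0,-1.5,0,-6,0, 18,0,0,0,0,0,0]' 40
python3 - <<'E'
from h import *
sh(*grasp('R',-27,.012));print(get_state()['ft_torque'])
st=get_state();im=vision.grab_frame("wrist");overlay(im,st,[3.14,1.047,2.6],"pics/w7.png")
import pickle;pickle.dump((st,im),open("w7.pkl","wb"))
E
```

```text
t: 14.95
eef_pos: [0.6271, -0.138, 0.1037]
eef_rot: [-0.025, 0.521, 0.038, 0.852]
wrist_force: [-0.4, -0.2, -2.1]
finger_gap: 0.025
shift [-1.1 -0.6 -0. ] rot [ 0.4  0.1 -0. ]
[-0.02575612  0.75213919 -0.1134744 ]
```

View pics/w7.png

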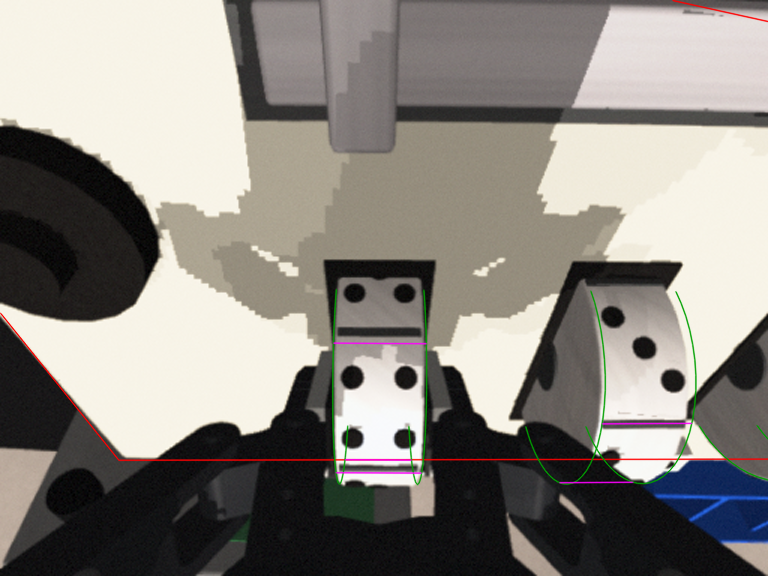

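The right wheel's 4|5 line is at y≈332 against the model's 343 at 2.6, so it is near 2.53 and has about 25° to go. Regrasp.

```bash
python3 -m handwheel '[44,0,0,0,0,0,0, 44,0,0,0,0,0,0, 44,0,0,0,0,0,0, 44,0,0,0,0,0,0]' 40
python3 - <<'E'
from h import *
sh(*grasp('R',-27,.012))
E
python3 -m handwheel '[44,0,0,1.2,0,6,0, 44,0,0,1.2,0,6,0, 44,0,0,0,0,0,0]' 40
python3 - <<'E'
from h import *
sh(*grasp('R',-15,.012));sh(*grasp('R',5,.012))
E
```

```text
t: 15.4
eef_pos: [0.6324, -0.1392, 0.1059]
eef_rot: [-0.026, 0.524, 0.039, 0.851]
wrist_force: [-0.5, 0.4, 0.4]
finger_gap: 0.0439
shift [-1.5  1.1 -5.6] rot [ 0.6 -0.3 -0. ]
t: 15.7
eef_pos: [0.6331, -0.1381, 0.1054]
eef_rot: [-0.03, 0.614, 0.036, 0.788]
wrist_force: [0.5, 0.2, 1.1]
finger_gap: 0.0439
shift [-1.2  0.1 -4. ] rot [ 0.6 -0.9  0. ]
shift [-0.5  0.   0.2] rot [ 0.6 19.1  0.1]
```

```bash
python3 -m handwheel '[44,0,0,0,0,6,0, 44,0,0,0,0,6,0, 44,0,0,0,0,6,0, 44,0,0,0,0,0,0]' 40
python3 - <<'E'
from h import *
sh(*grasp('R',5,.012))
E
```

```text
t: 16.1
eef_pos: [0.6299, -0.1367, 0.102]
eef_rot: [-0.035, 0.733, 0.032, 0.679]
wrist_force: [-0.0, -0.1, -0.8]
finger_gap: 0.044
shift [-4.1 -1.7  2.8] rot [0.6 0.6 0.1]
```

```bash
python3 -m handwheel '[44,-4,-1.5,2.5,0,0,0, 44,0,0,0,0,0,0, 18,0,0,0,0,0,0, 18,0,0,0,0,0,0, 18,0,0,0,0,0,0, 18,0,0,0,0,0,0]' 40
python3 - <<'E'
from h import *
sh(*grasp('R',5,.012))
E
python3 -m handwheel '[18,0,0,-1.3,0,-6,0, 18,0,0,-1.3,0,-6,0, 18,0,0,-1.3,0,-6,0, 18,0,0,-1.2,0,-5,0, 18,0,0,0,0,0,0, 18,0,0,0,0,0,0]' 40
python3 - <<'E'
from h import *
sh(*grasp('R',-18,.012))
st=get_state();im=vision.grab_frame("wrist");overlay(im,st,[3.14,1.047,2.094],"pics/w8.png")
cv2.imwrite("pics/w8c.png",cv2.resize(cv2.imread("pics/w8.png")[230:530,300:700],None,fx=2,fy=2))
E
```

```text
t: 16.7
eef_pos: [0.6311, -0.1377, 0.1054]
eef_rot: [-0.033, 0.73, 0.032, 0.682]
wrist_force: [1.9, -0.3, -2.5]
finger_gap: 0.0255
shift [-0.7 -0.6  1.9] rot [ 0.5  1.1 -0. ]
t: 17.3
eef_pos: [0.6263, -0.1381, 0.1027]
eef_rot: [-0.026, 0.572, 0.037, 0.819]
wrist_force: [7.8, 1.4, -6.1]
finger_gap: 0.0252
shift [-1.8 -0.7  2.9] rot [ 0.4  2.2 -0.1]
```

View pics/w8c.png

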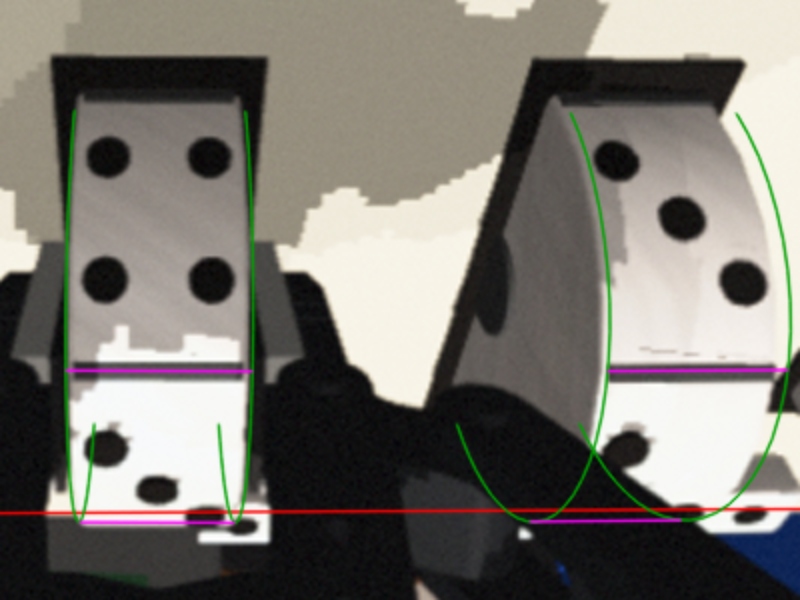

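The right wheel's 3|4 line (y≈370) sits on the model for 2.094, and the middle still shows 2. Release, retract and verify from above.

```bash
python3 -m handwheel '[44,0,0,0,0,0,0, 44,0,0,0,0,0,0, 44,0,0,0,0,0,0, 44,-8,0,0,0,0,0, 44,-20,0,0,0,0,0, 44,-20,0,0,0,0,0, 44,-20,0,0,0,0,0, 44,-20,0,0,0,0,0, 44,0,0,0,0,0,0]' 40
python3 - <<'E'
from h import *
sh(*grasp('R',-20,.1)); sh(cs([-.05,.02,.15]),toolR(0))
st=get_state();print(st["eef_pos"])
E
python3 -m handwheel '[44,-10,0,0,0,5,0, 44,-10,0,0,0,5,0, 44,-10,10,0,0,5,0, 44,-10,15,0,0,5,0, 44,0,20,0,0,0,0, 44,0,20,0,0,0,0, 44,0,0,0,0,0,0, 44,0,0,0,0,0,0]' 40
python3 - <<'E'
from h import *
sh(cs([-.05,.02,.15]),toolR(0))
st=get_state();im=vision.grab_frame("wrist");overlay(im,st,[3.142,1.047,2.094],"pics/w9.png")
import pickle;pickle.dump((st,im),open("w9.pkl","wb"))
E
```

```text
t: 18.25
eef_pos: [0.5921, -0.1407, 0.1903]
eef_rot: [-0.027, 0.574, 0.037, 0.818]
wrist_force: [1.3, -0.0, 0.7]
finger_gap: 0.0441
shift [ 4.2 -1.   4.7] rot [ 0.4 -0.1 -0.1]
shift [-60.1  95.3 -20. ] rot [ 0.4 19.9 -0. ]
[ 0.59209017 -0.14065483  0.19033437]
t: 19.05
eef_pos: [0.5746, -0.0741, 0.2248]
eef_rot: [-0.032, 0.715, 0.032, 0.698]
wrist_force: [-0.1, 0.0, 0.2]
finger_gap: 0.0442
shift [-14.5  27.5 -28.3] rot [ 0.4 -1.4  0. ]
```

View pics/w9.png

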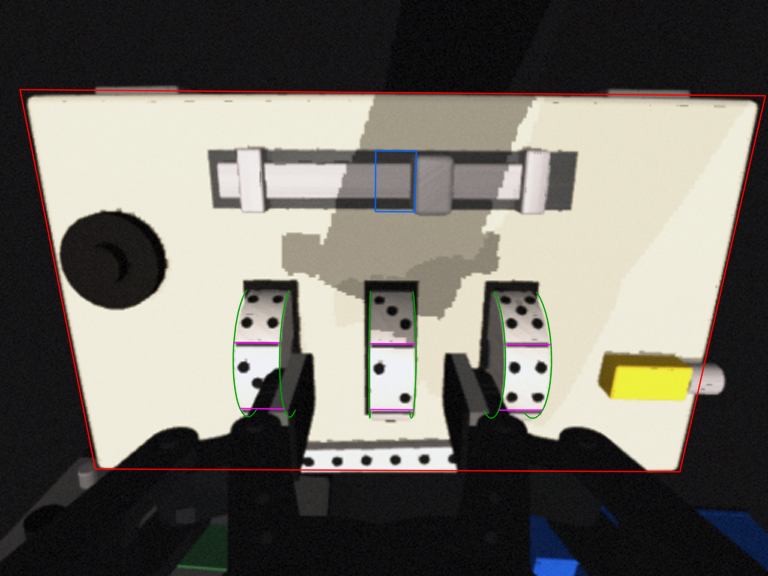

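```bash
python3 - <<'E'
from h import *
import pickle
st,im=pickle.load(open("w9.pkl","rb"))
c=cv2.resize(im[:,:,::-1][180:285,145:375],None,fx=3.45,fy=5,interpolation=2)
cv2.imwrite("pics/w9c.png",c)
g=im.mean(2)
for w,u0,u1 in(('L',340,362),('M',250,272),('R',160,184)):
    p=g[215:245,u0:u1].mean(1); b=np.median(p); i=p.argmin(); sl=slice(max(i-2,0),i+3); wt=np.clip(b-p[sl],0,None)
    v=(np.arange(215,245)[sl]*wt).sum()/wt.sum()
    print(w,v,proj("wrist",[cs([.03+.042*np.sin(-np.pi/6),HY[w],.004+.042*np.cos(np.pi/6)])],st)[0], line_angle(w,{'L':4,'M':2,'R':3}[w],v,st,s=1.0)-{'L':3,'M':1,'R':2}[w]*np.pi/3)
E
```

```text
L 229.48442593974625 [351.50077564 229.21503931] 0.005386441018088828
M 230.0247713589779 [261.30124212 228.79294935] 0.02450556349687294
R 229.11308135266958 [170.82127927 228.17037796] 0.01879327987246926
```

View pics/w9c.png

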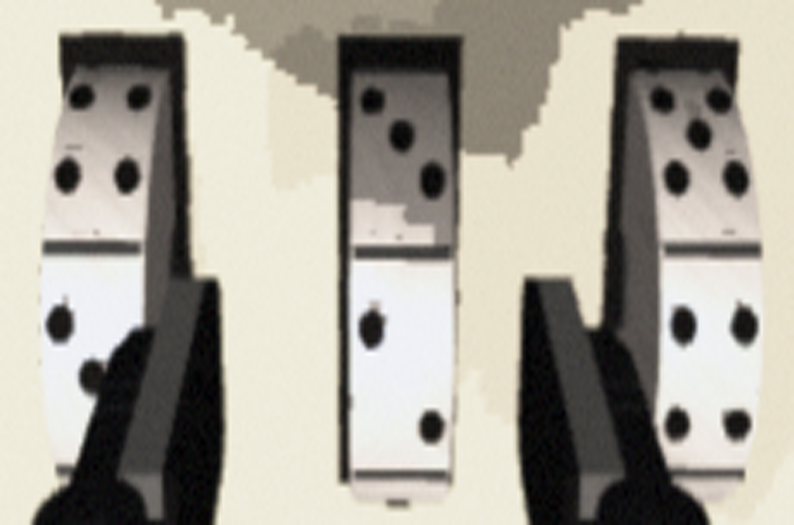

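All three wheels are within about 0.025 rad (L +0.005, M +0.025, R +0.019), so the code shows 4-2-3. Now the bolt: measure the fin in this second view and triangulate.

```bash
python3 - <<'E'
from h import *
import pickle
st1,_=pickle.load(open("w1.pkl","rb"));st9,im=pickle.load(open("w9.pkl","rb"))
inv=lambda p:R.from_euler('z',-YAW).apply(p-CASE)
q=lambda u,v:(u/1.5-.17,v/1.5-.17)
for a,b in (((411,40),(452,157)),((374,40),(417,157)),((374,95),(417,213)),((411,97),(452,213))):
    x,e=tri([("wrist",q(*a),st1),("wrist",q(*b),st9)]);print(inv(x).round(4),np.round(e,4), inv(atz("wrist",[q(*b)],.132,st9)[0]).round(4))
sh(cs([-.079,.02,.10]),toolR(0))
E
```

```text
[-0.0919  0.0291  0.0346] [0. 0.] [-0.092  0.028  0.042]
[-0.0916  0.0106  0.0368] [0.0005 0.0005] [-0.0919  0.0107  0.042 ]
[-0.0646  0.0108  0.0458] [0.0004 0.0004] [-0.0642  0.0115  0.042 ]
[-0.064   0.0296  0.0401] [0.0001 0.0001] [-0.0643  0.0294  0.042 ]
shift [ 36.1  27.7 -55.9] rot [ 0.4 -1.4 -0. ]
```

Fin top is about 0.040 above the deck (expected 0.042), with its centre at case (-0.078, 0.020). That is consistent, so I'll move above it.

```bash
python3 -m handwheel '[44,0,9,-14,0,0,0, 44,0,9,-14,0,0,0, 44,0,9,-14,0,0,0, 44,0,0,-12,0,-1.4,0, 44,12,0,0,0,0,0, 44,12,0,0,0,0,0, 44,10,0,0,0,0,0, 44,0,0,0,0,0,0]' 30
python3 - <<'E'
from h import *
sh(cs([-.079,.02,.10]),toolR(0));sh(cs([-.079,.02,.016]),toolR(0))
st=get_state();im=vision.grab_frame("wrist");overlay(im,st,[3.142,1.047,2.094],"pics/w10.png",bolt=-.02)
E
```

```text
t: 19.9
eef_pos: [0.5166, -0.0571, 0.1864]
eef_rot: [-0.029, 0.707, 0.029, 0.706]
wrist_force: [-0.2, 0.2, 0.6]
finger_gap: 0.0437
shift [-3.6  5.5 -0.8] rot [-0.1 -0.1  0.1]
shift [80.4  5.6 -0.7] rot [-0.1 -0.1  0.1]
```

View pics/w10.png

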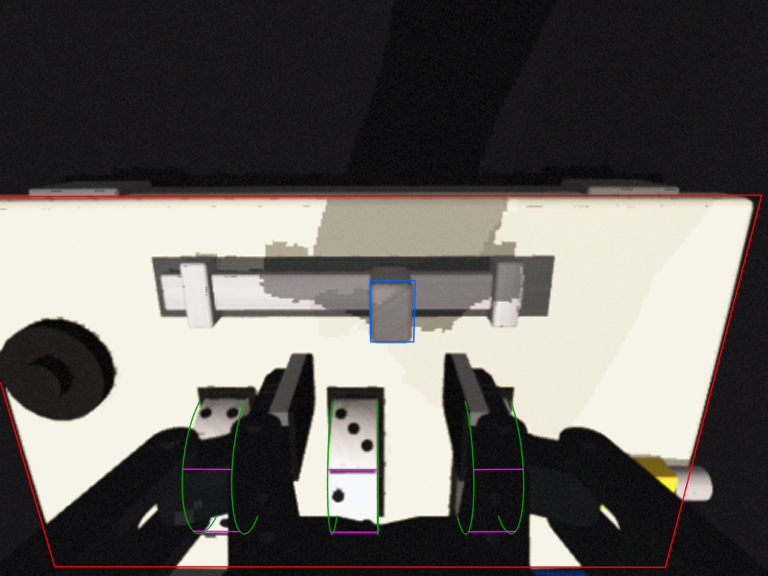

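The fin at (392,312) coincides with the model. Descend.

```bash
python3 -m handwheel '[44,0,5.5,-1,0,0,0, 44,12,0,0,0,0,0, 44,12,0,0,0,0,0, 44,12,0,0,0,0,0, 44,0,0,0,0,0,0]' 30
python3 - <<'E'
from h import *
sh(cs([-.079,.02,.016]),toolR(0))
E
```

```text
t: 20.45
eef_pos: [0.5171, -0.0514, 0.148]
eef_rot: [-0.03, 0.706, 0.029, 0.707]
wrist_force: [-0.3, 0.7, 0.0]
finger_gap: 0.0439
shift [42.  -0.1 -1.7] rot [-0.1  0.   0.1]
```

```bash
python3 -m handwheel '[44,12,0,-1,0,0,0, 44,12,0,0,0,0,0, 44,12,0,0,0,0,0, 44,5,0,0,0,0,0, 44,0,0,0,0,0,0]' 30
python3 - <<'E'
from h import *
sh(cs([-.079,.02,.016]),toolR(0))
E
python3 -m handwheel '[12,0,0,0,0,0,0, 12,0,0,0,0,0,0, 12,0,0,0,0,0,0, 12,0,0,0,0,0,0, 12,0,0,0,0,0,0]' 30
```

```text
t: 20.95
eef_pos: [0.5153, -0.0515, 0.1025]
eef_rot: [-0.03, 0.707, 0.029, 0.706]
wrist_force: [-0.3, 0.1, 0.4]
finger_gap: 0.0441
shift [-3.5 -0.2  0. ] rot [-0.1 -0.   0.1]
t: 21.45
eef_pos: [0.5154, -0.0516, 0.1026]
eef_rot: [-0.03, 0.707, 0.029, 0.706]
wrist_force: [0.2, -0.7, -3.0]
finger_gap: 0.0198
```

Gripped at 19.8 mm, which matches the fin's 20 mm. Draw it to the right (tool -y), about 45–50 mm.

```bash
python3 -m handwheel '[12,0,-7,0,0,0,0, 12,0,-7,0,0,0,0, 12,0,-7,0,0,0,0, 12,0,-7,0,0,0,0, 12,0,-6,0,0,0,0, 12,0,0,0,0,0,0]' 30
python3 - <<'E'
from h import *
p=get_state();print(R.from_euler('z',-YAW).apply(p["eef_pos"]-CASE),p["wrist_force"]);sh(cs([-.08,-.026,.012]),toolR(0))
E
```

```text
t: 22.05
eef_pos: [0.5184, -0.0868, 0.1026]
eef_rot: [-0.029, 0.707, 0.03, 0.706]
wrist_force: [-1.4, 1.6, -1.6]
finger_gap: 0.0194
[-0.07893736 -0.01526025  0.01262501] [-1.37214849  1.56229221 -1.63273608]
shift [  0.6 -10.7  -1.1] rot [-0.  -0.  -0.1]
```

```bash
python3 -m handwheel '[12,0,-5,0,0,0,0, 12,0,-5,0,0,0,0, 12,0,-4,0,0,0,0, 12,0,-4,0,0,0,0, 12,0,-3,0,0,0,0]' 30
python3 - <<'E'
from h import *
p=get_state();print(R.from_euler('z',-YAW).apply(p["eef_pos"]-CASE),p["wrist_force"])
E
python3 -m handwheel '[12,0,-4,0,0,0,0, 12,0,-4,0,0,0,0, 12,0,-4,0,0,0,0]' 30
python3 - <<'E'
from h import *
p=get_state();print(R.from_euler('z',-YAW).apply(p["eef_pos"]-CASE),p["wrist_force"])
E
```

```text
t: 22.55
eef_pos: [0.5192, -0.0957, 0.1026]
eef_rot: [-0.02, 0.706, 0.044, 0.707]
wrist_force: [0.7, 13.1, 0.7]
finger_gap: 0.0194
[-0.07886919 -0.02414466  0.01261036] [ 0.7450202  13.12990006  0.69213332]
t: 22.85
eef_pos: [0.5193, -0.0954, 0.1026]
eef_rot: [-0.012, 0.705, 0.056, 0.707]
wrist_force: [0.2, 19.9, 2.8]
finger_gap: 0.0195
[-0.0787735  -0.02383471  0.01258998] [ 0.18962963 19.88319109  2.77734268]
```

It is against its stop: no motion while the force rose to 20 N, at 44 mm of draw. Release and retract straight up.

```bash
python3 -m handwheel '[34,0,0,0,0,0,0, 34,0,0,0,0,0,0, 34,0,0,0,0,0,0]' 30
python3 - <<'E'
from h import *
p=get_state();print(R.from_euler('z',-YAW).apply(p["eef_pos"]-CASE),p["wrist_force"])
sh(cs([-.08,-.026,.012]),toolR(0))
E
```

```text
t: 23.15
eef_pos: [0.5202, -0.0967, 0.1037]
eef_rot: [-0.014, 0.704, 0.055, 0.708]
wrist_force: [-0.3, 0.3, -0.3]
finger_gap: 0.0342
[-0.07801563 -0.02525589  0.01367918] [-0.2876759   0.3493989  -0.34974448]
shift [ 1.6 -0.8 -2. ] rot [ 0.8  0.4 -3.3]
```

```bash
python3 -m handwheel '[36,-12,0,0,0,0,0, 36,-15,0,0,0,0,0, 36,-15,0,0,0,0,0, 36,-25,0,0,0,0,0, 36,-25,0,0,0,0,-3, 36,-25,0,-20,0,0,0, 36,-25,0,-20,0,0,0, 36,0,0,0,0,0,0, 36,0,0,0,0,0,0]' 30
python3 - <<'E'
from h import *
st=get_state();im=vision.grab_frame("wrist");overlay(im,st,[3.142,1.047,2.094],"pics/w11.png",bolt=.025)
cv2.imwrite("pics/top9.png",cv2.resize(vision.grab_frame("top")[:,:,::-1],None,fx=1.5,fy=1.5))
g=im.mean(2);np.save("w11.npy",im)
for w,k in(('L',4),('M',2),('R',3)):
    u,v0=proj("wrist",[cs([.03-.021,HY[w],.004+.042*np.cos(np.pi/6)])],st)[0]
    a=int(round(v0))-8;p=g[a:a+17,int(u)-8:int(u)+9].mean(1);i=p.argmin();sl=slice(max(i-2,0),i+3);wt=np.clip(np.median(p)-p[sl],0,None)
    v=(np.arange(a,a+17)[sl]*wt).sum()/wt.sum();print(w,v-v0,line_angle(w,k,v,st,s=1.)-(k-1)*np.pi/3)
E
```

```text
t: 24.05
eef_pos: [0.4812, -0.1123, 0.2593]
eef_rot: [-0.035, 0.701, 0.03, 0.712]
wrist_force: [0.1, 0.2, -1.1]
finger_gap: 0.0359
L 1.5207578681785208 0.036686257333709005
M 0.6559526801029847 0.015767396333456363
R 0.36089004014706916 0.008682929486685698
```

View pics/w11.png

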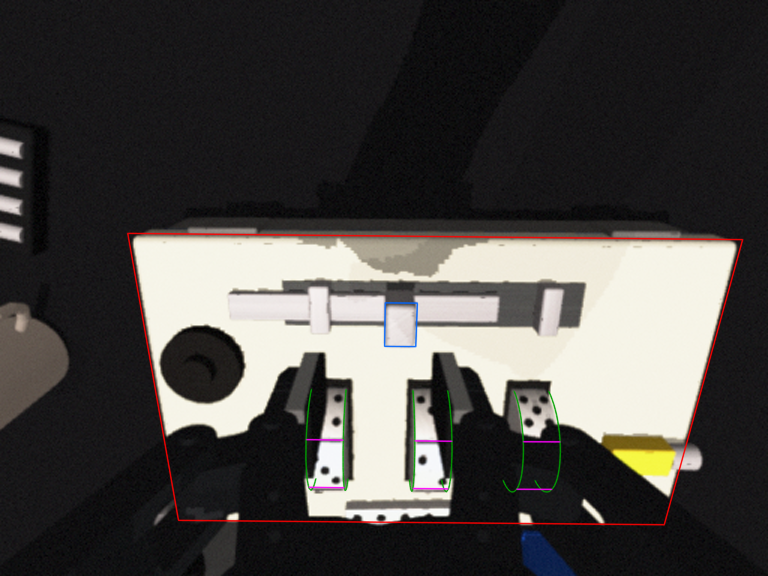

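View pics/top9.png

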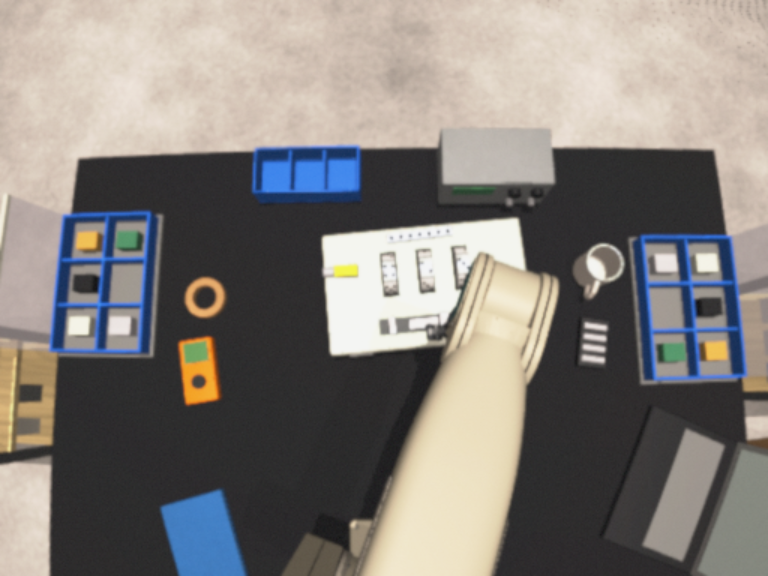

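The bolt fin (400,325) sits exactly at the model position for case y=-0.025, and the robot is clear of everything. The code is unchanged and the loose things are where they were. Handing in.

```bash
python3 -c "
from cell import arm;print(arm.finish_job())"
```

```text
the job is handed in; nothing more can be done
None
```

The case shows 4-2-3, the bolt is drawn fully right against its stop, and the job is handed in at about 24 s of the 72 s allowed. I pinched the left wheel and rolled it to 4 in two grasps, then the right wheel to 3 in two grasps. After that I pinched the bolt's fin, slid it right, let go and backed off clear.

**Wheels:** the check before drawing the bolt showed them off square by +0.005 rad (left), +0.025 (middle, not touched) and +0.019 (right). After the bolt the middle and right read +0.016 and +0.009. The left read +0.037, but a finger partly hid it in that picture, so I trust the earlier reading.

**Bolt:** it moved about 44–45 mm, then stopped moving while the push rose to 20 N. The fin now sits at -25 mm across the case, about 45 mm from where it was found. That agrees with 50 mm of full travel only if the bolt started about 5 mm drawn, which the 0 to 6 mm range allows but I did not measure.

**Loose things:** the last pictures showed no visible change in any of them. The arm hid part of the case's right end from the top camera, though the wrist camera saw the tyre there.

**Disagreements:** two-view heights of the case's top corners came out up to 13 mm below the stated 90 mm, while the fin's top came out within about 2 mm on average. I used 90 mm, which fitted the close views to about 2–3 mm. The arm also drifted up to about 20 mm on some moves in free air, which I corrected before each grasp. No unintended contact showed in the force readings I took.

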